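# Serve one jaggery lump from the press dispenser

### The job

One of the two small steel bowls beside the lump dispenser already has its jaggery lump; give the empty one its lump too. Press the dispenser's plunger once, all the way down, let it spring back up so that a single lump is left on the ledge, then push that lump sideways along the ledge with the fingertips until it drops into the empty bowl. Do not pick anything up, and leave the bowls, the other lumps and the things around where they are.

Things in the scene. Friction and masses are not known exactly. Their poses are not given: they have to be found in the camera images.
- dispenser: Lump dispenser fixed to the worktop. Origin on the worktop under the clear lump tower (magazine); x points from the outlet back to the plunger, y along the ledge, z up. Tower: x +-20, y +-25 mm, 122 mm high. Behind it the drive housing: x 17 to 83, y +-25 mm, 89 mm high, with the plunger on top. Outlet: slot 15 mm high in the tower's -x face, over the ledge.
- ledge_mid (a point): Middle of the top of the steel ledge before the outlet (dispenser frame x -37, y 0, z 46 mm; axes as the dispenser's). The flat, 4 mm thick ledge runs from the tower wall at x = -17 mm to a 4 mm high front lip at x = -54 mm, and y -42 to +42 mm, open at both ends (no lip there). A lump put out by a full press lies at about x = -35, y = 0 mm in the dispenser frame, its centre at z = 52.5 mm.
- plunger_top (a point): Middle of the top of the plunger's round black button, 30 mm across, 11 mm thick, on a vertical steel stem; at rest 142 mm above the worktop, 54 mm behind the dispenser's origin (+x). Moves with the button.
- plunger (a joint): Travel of the plunger in m: 0 up, 0.036 fully down (hard stop). By rack and pinion it drives a shuttle, 1:1, that pushes the lowest lump out; the lump is clear of the outlet from 0.032 on. Spring 3 N (top) to 8 N (bottom), plus about 2 N at 50 mm/s; it comes back up by itself within 1 s, and the next lump then sinks to the bottom.
- lump_0: Lump of pressed jaggery, brown block 26 x 36 x 13 mm (its x, y, z; origin at its centre), about 16 g; the lowest of four in the magazine, the one that comes out first, long side along the ledge.
- lump_1: Like lump_0, second from the bottom of the magazine; must stay in.
- lump_2: Like lump_0, third from the bottom; must stay in.
- lump_3: Like lump_0, at the top of the stack; must stay in.
- bowl_empty: The empty steel bowl, round, 80 mm across the rim, 34 mm high, floor 50 mm across and 3 mm thick; origin at the centre of its underside. Stands on the worktop at one end of the ledge (left or right), its centre 70 to 78 mm from the middle of the ledge, its rim reaching under the end of the ledge. Loose, 70 g.
- bowl_served: The same bowl at the other end of the ledge, with a lump in it.
- lump_served: Like lump_0, lying in bowl_served; must stay there.
- tumbler: Steel tumbler, 71 mm across, 104 mm high; origin under its centre. Bystander.
- teaspoon: Teaspoon lying on the worktop, 138 x 27 x 13 mm, origin under its centre. Bystander.
- lemon: Lemon, 83 x 58 x 58 mm, origin under its centre. Bystander.
Not all that is in view belongs to the job. What is shaped like the bowl_empty but green is not meant.

How it is judged (in metres and radians):
On the way, in this order (a step that is already met when the one before it is completed fails the run):
1. the plunger is pressed fully down (value of joint plunger above 0.032 m), for 0.05 s.
2. the plunger is up again and one lump lies out on the ledge (value of joint plunger below 0.004 m and x of lump_0 in the frame of dispenser below -0.0285 m and height (world z) of lump_0 above 0.045 m), for 0.1 s.
3. the lump is in the empty bowl (horizontal distance between lump_0 and bowl_empty below 0.028 m and height (world z) of lump_0 below 0.034 m), for 0.2 s.
At the end, for the whole second after the job is handed in: The first lump rests in the bowl that was empty (centre within 28 mm of its axis, below the rim), the other bowl has its lump, three lumps are in the magazine (within 8 mm), the plunger is up (4 mm), bowls upright; bowls, tumbler, spoon and lemon within 20 mm of their starts (all of step 3 and horizontal distance between lump_served and bowl_served below 0.028 m and height (world z) of lump_served below 0.034 m and linear speed of lump_0 below 0.02 m/s and x of lump_1 in the frame of dispenser between -0.008 and 0.008 m and horizontal distance between each of lump_1, lump_2, lump_3 and dispenser below 0.012 m and x of lump_2 in the frame of dispenser between -0.008 and 0.008 m and x of lump_3 in the frame of dispenser between -0.008 and 0.008 m and value of joint plunger below 0.004 m and distance of each of bowl_empty, bowl_served, tumbler, teaspoon, lemon from where it was at the start of the episode below 0.02 m and angle between each of bowl_empty, bowl_served's own z axis and vertical below 0.15 rad); the robot touches nothing.
It fails at once if a second lump leaves the magazine (x of any of lump_1, lump_2, lump_3 in the frame of dispenser below -0.012 m).
It fails at once if a lump is lifted off the ledge or out of its bowl (height (world z) of lump_0 above 0.0725 m or height (world z) of lump_served above 0.045 m).
It fails at once if a bowl is lifted, tipped or pushed away (height (world z) of any of bowl_empty, bowl_served above 0.012 m or angle between any of bowl_empty, bowl_served's own z axis and vertical above 0.4 rad or distance of any of bowl_empty, bowl_served from where it was at the start of the episode above 0.02 m).
It fails at once if the tumbler, teaspoon or lemon is moved (distance of any of tumbler, teaspoon, lemon from where it was at the start of the episode above 0.02 m).
It also fails if it takes over 48 s, if anything falls off the work surface, if the arm or the gripper's body presses on something with over 40 N, if the wrist force passes 120 N, or if a joint passes its speed limit or range.

### The arm

A 6-joint arm with a two-finger parallel gripper is mounted at the origin on a cart in front of the work surface, level with it; the furniture and walls round the work are solid. World frame = base frame: x ahead of the robot, y to its left, z up, the work surface at z = 0. Lengths are in mm, angles in rad, forces in N, time in s.
With the tool pointing down it reaches from about 350 to 875 mm from the base axis. Payload 4.2 kg.
Tool frame: the origin (TCP) lies between the finger pads; the fingertips stand finger_overhang ahead of it and the grasp point (between the pads) lies 8 mm behind it (finger_overhang is the distance from the TCP to the fingertips, in mm); z points along the fingers, y is the direction in which the jaws open and shut (so a half turn about z gives the same grasp; the last joint's range is limited). The gripper opens to 85 mm and grips with 20 to 120 N. Pads are 22 mm wide; open, the fingers measure 114 mm over their backs; the gripper's body (76 mm by 85 mm) begins 54 mm behind the grasp point. The pads swing forward as they close: fully open they stand 13 mm farther back than shut.
Start: joints at [-0.988, 0.385, 0.008, 0, -1.194, -0.259], TCP at [198.872, -592.494, 219.212] pointing down, gripper open.
Joint ranges: [-3.14, 3.14], [-1.21, 2.06], [-1.07, 1.41], [-3.16, 2.05], [-2.99, -0.16], [-3.1, 3.1]. Speed limits (rad/s): [2.79, 2.79, 3.14, 3.14, 3.14, 3.14].

### API

Orientations are given as a rotation vector (axis times angle).
In Python, from cell import read_state, capture, get_calibration, sign_off, finger_overhang gives the robot as it stands.
- The arm moves only by the tool drive_tool, never from a script. Its argument "moves" is a list of rows, each an object with "twist": the turn, a rotation vector about the tool's x, y, z scaled (see below), a list of three; "xyz": the shift along the tool's x, y, z scaled (see below), a list of three; "hand": the closure, from 0 (fully open) to 1 (shut). In form: [{"twist": [ax, ay, az], "xyz": [x, y, z], "hand": hand}, ...]. A call has 1 to 5 rows; each row is the pose to reach, as a shift and turn from the pose commanded when the call began, along the tool's axes at that moment, turning the shorter way round; what a row does not reach only later rows make up. The controller multiplies each number of a shift by 0.4 m and each number of a turn by pi rad. A row lasts 1/12 s, in which the tool goes at most 41.7 mm and 7.16 degrees, less where a joint would pass 70% of its speed; a pose out of reach is approached as far as the arm can. A call with a number of a shift or a turn outside -1 to 1 is refused whole. A call with a gripper value outside its range is refused whole. The fingers move at their own pace and stop on an object; "force" is the grip in N (left out, the last holds). Time passes only in rows, so rows that repeat a pose let the fingers close. It gives the time, the measured TCP pose, the force and the opening at its end, in the units of the state.
- read_state(): the state, without advancing time (a new reading comes with each control period).
- capture(name): name is "scene" or "top"; returns the picture (400x640x3 uint8, red, green, blue); there is no depth.
- get_calibration(name): a dict with "fx", "fy", "cx", "cy" (pixels), "k1" (the pictures are not rectified: a ray, as slopes to the right and down, at radius r is drawn at 1 + k1 r^2 times it, then the intrinsics apply), "eye" and "attitude" of the camera in the world. Camera axes: x right, y down, z forward; pixel columns grow to the right and rows downward; lengths in mm; the calibration is good to about 2 mm. A picture is of the moment at which its call begins. get_calibration takes no time and is no camera call.
- sign_off(): hands the job in, once; it reports no verdict.
The state is a dict: "clock": time; "joints": joint angles; "qvel": joint speeds; "joint_torque": joint torques, N m; "tool_pos": TCP position; "tcp_rot": TCP orientation; "wrist_force": force on the tool from outside, world axes, zero at the start; "torque": the same for the moment, N m; "finger_gap": opening from 0.0 (shut) to 1.0 (fully open).
Only numpy, scipy, OpenCV 4.12 (cv2) and the standard library are available. Lean on these libraries where they do the work, as an engineer would, in place of code of your own. Each camera call takes 0.05 s, during which the arm holds its last target. There are 200 camera calls.

## Working session

There is one attempt and no reset: what is moved stays moved. The work goes in short steps, Python scripts to look and compute and a tool call to move; the robot and the scene stay as the last step left them, time stands still between calls to the robot, and variables do not carry over. Pictures are saved under pics/ and viewed, about 8 in all and at most 12, crops included, and the job is handed in when it is done.

Besides the shell and the picture viewer there is one more tool, called after ">>>" as name(argument=value, ...) on one line, values as JSON. drive_tool: Moves the arm, as the interface text tells. Its arguments: {"type":"object","properties":{"moves":{"type":"array","items":{"type":"object","properties":{"twist":{"type":"array","items":{"type":"number","minimum":-1,"maximum":1}},"xyz":{"type":"array","items":{"type":"number","minimum":-1,"maximum":1}},"hand":{"type":"number"}}}},"force":{"type":"number"}},"required":["moves"]}

```bash
mkdir -p pics; ls; python3 - <<'E'
from cell import *
import cv2
s=read_state();print(s)
print(finger_overhang() if callable(finger_overhang) else finger_overhang)
for n in("scene","top"):
    c=get_calibration(n);print(n,c)
    cv2.imwrite(f"pics/{n}0.png",capture(n)[:,:,::-1])
E
```

```text
pics
{'clock': 0.0, 'joints': array([-9.88403135e-01,  3.85523535e-01,  6.60525518e-03, -4.87500094e-04,
       -1.19396624e+00, -2.58569632e-01]), 'qvel': array([-0.00042918, -0.00018065, -0.0008375 ,  0.00142534,  0.00099241,
       -0.00111105]), 'joint_torque': array([ 2.23578492e-03, -3.92291844e+01,  1.88397163e+01,  4.18619961e+00,
       -4.73011707e-03, -4.84255196e-06]), 'tool_pos': array([ 198.67242425, -591.93865278,  218.1351826 ]), 'tcp_rot': array([ 0.50609151, -3.10011425, -0.00328447]), 'wrist_force': array([0.36982889, 0.5902855 , 0.52657772]), 'torque': array([-0.00813392,  0.02130356, -0.02130129]), 'finger_gap': 1.0010578014172369}
11.0
scene {'fx': 382.4570435135818, 'fy': 382.4570435135818, 'cx': 313.7748305281385, 'cy': 201.4606095096345, 'k1': -0.09026794821736639, 'eye': array([-104.16863074,  814.47850381,  544.47179044]), 'attitude': array([-0.91303395,  2.15987503, -1.4112928 ])}
top {'fx': 412.0568293660067, 'fy': 412.0568293660067, 'cx': 317.91103302700554, 'cy': 201.00530202674545, 'k1': -0.0649804754658545, 'eye': array([ 454.42823588,  180.32375502, 1013.52066743]), 'attitude': array([-2.17968688,  2.14491969, -0.13563505])}
```

View pics/scene0.png

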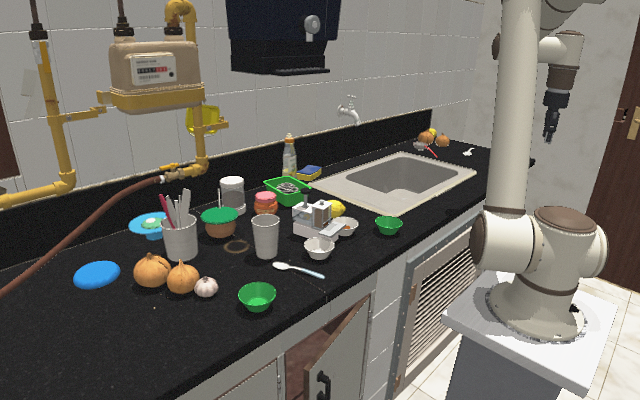

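View pics/top0.png

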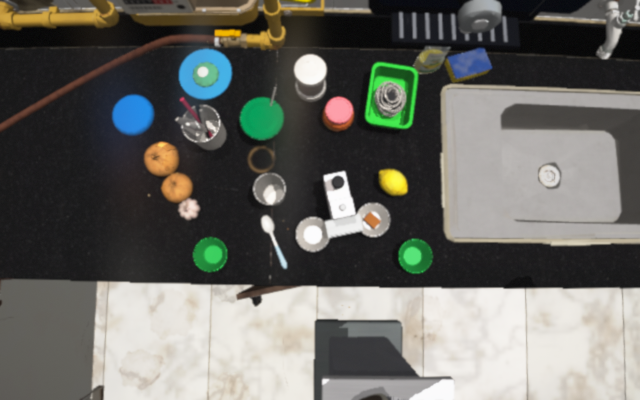

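The scene shows the dispenser near (318,218). In the top view it is at (340,200), its plunger at (337,182). The candidates in the top view are:
- a steel bowl at (313,235), which looks empty
- a steel bowl at (373,220), with a brown lump
- green bowls at (210,254) and (415,256), which are not meant

I'll check the choice in one close crop.

```bash
cat > h.py <<'E'
import numpy as np, cv2
from scipy.spatial.transform import Rotation as R
from scipy.optimize import least_squares
from cell import *
def proj(n,P):
    c=get_calibration(n);p=(np.atleast_2d(P)-c['eye'])@R.from_rotvec(c['attitude']).as_matrix()
    s=p[:,:2]/p[:,2:];s=s*(1+c['k1']*(s**2).sum(1,keepdims=True))
    return s*[c['fx'],c['fy']]+[c['cx'],c['cy']]
def unproj(n,uv,z):
    c=get_calibration(n);d=(np.array(uv,float)-[c['cx'],c['cy']])/[c['fx'],c['fy']];s=d.copy()
    for _ in range(20): s=d/(1+c['k1']*(s@s))
    v=R.from_rotvec(c['attitude']).as_matrix()@[*s,1];e=c['eye']
    return e+v*(z-e[2])/v[2]
E
python3 - <<'E'
from h import *
a=cv2.imread("pics/top0.png")[165:260,285:405];b=cv2.imread("pics/scene0.png")[190:265,285:375]
a=cv2.resize(a,None,fx=5,fy=5,interpolation=cv2.INTER_CUBIC)
cv2.imwrite("pics/crop_t.png",a);cv2.imwrite("pics/crop_s.png",cv2.resize(b,None,fx=7,fy=7,interpolation=cv2.INTER_CUBIC))
print(unproj("top",(337,182),142),unproj("top",(313,235),34),unproj("top",(373,220),34))
E
```

```text
[600.90848029 135.9159524  142.        ] [490.8083659  186.04371004  34.        ] [528.71274105  43.51009442  34.        ]
```

View pics/crop_t.png

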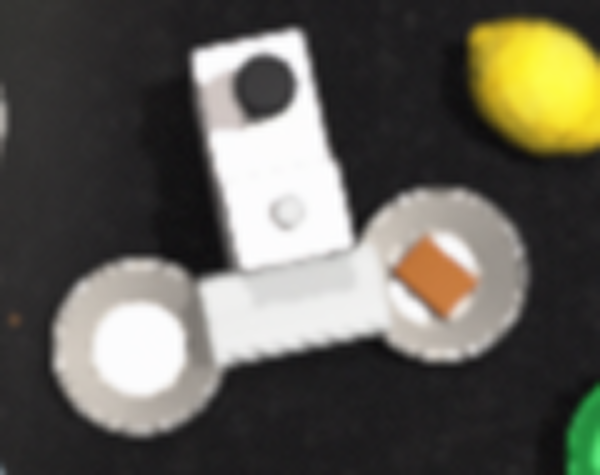

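View pics/crop_s.png

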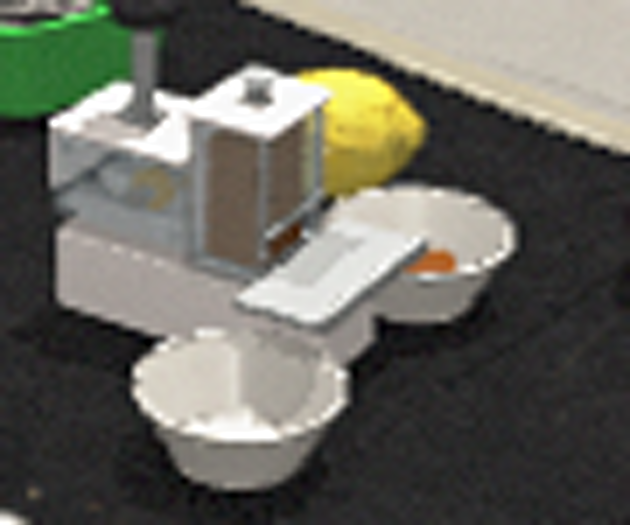

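The crop confirms it. The bowl left of the ledge (full-image pixel (313,235)) is empty with a bare white floor, and the right one (373,220) holds the brown lump. Next I fit the dispenser pose from the corners seen in both crops.

```bash
cat > fit.py <<'E'
from h import *
T=[((265,86),(54,0,142)),((243,272),(-20,25,122)),((355,245),(-20,-25,122)),((192,50),(83,25,89)),((303,30),(83,-25,89)),
((217,365),(-54,42,50)),((388,330),(-54,-42,50)),((200,282),(-17,42,46))]
S=[((268,137),(-20,25,122)),((192,122),(20,25,122)),((328,92),(-20,-25,122)),((318,325),(-54,42,48)),((238,300),(-17,42,46)),((428,240),(-54,-42,50))]
T=[((np.array(a)+.5)/5-.5+[285,165],p) for a,p in T];S=[((np.array(a)+.5)/7-.5+[285,190],p) for a,p in S]
def w(q,P):
    P=np.array(P,float);c,s=np.cos(q[2]),np.sin(q[2])
    return np.c_[q[0]+c*P[:,0]-s*P[:,1],q[1]+s*P[:,0]+c*P[:,1],P[:,2]]
def res(q,sel):
    r=[]
    for n,L in sel: r.append(proj(n,w(q,[p for _,p in L]))-np.array([a for a,_ in L]))
    return np.vstack(r).ravel()
if __name__=="__main__":
  for sel in([("top",T)],[("scene",S)],[("top",T),("scene",S)]):
    f=least_squares(res,[547,125,.2],args=(sel,),loss='soft_l1');q=f.x
    print(q,np.round(res(q,sel).reshape(-1,2),1).tolist())
  print(w(q,[(54,0,142),(-35,0,52.5),(-37,42,46)]))
  f=lambda U,V,z:unproj("top",((U+.5)/5-.5+285,(V+.5)/5-.5+165),z)
  print(f(140,346,34),f(140,348,3),f(445,273,34))
  print(R.from_rotvec(read_state()['tcp_rot']).as_matrix().round(3))
E
python3 fit.py
```

```text
[5.48630774e+02 1.22404330e+02 2.14322835e-01] [[0.3, -0.0], [-0.1, -0.4], [0.0, 0.5], [0.3, 0.8], [-0.4, 0.6], [-0.5, -1.0], [0.5, -1.1], [-0.2, 0.2]]
[5.42037763e+02 1.29683172e+02 2.44407970e-01] [[0.5, -2.3], [-1.6, -3.6], [1.0, -2.3], [0.5, 1.7], [-0.2, 2.2], [-0.7, 0.7]]
[5.48139666e+02 1.22497665e+02 2.13940892e-01] [[0.3, 0.2], [-0.2, -0.2], [-0.0, 0.7], [0.3, 1.0], [-0.4, 0.8], [-0.5, -0.8], [0.5, -0.9], [-0.3, 0.4], [0.3, -3.8], [-1.4, -5.2], [1.3, -3.6], [-0.1, 0.0], [-0.5, 0.4], [-0.5, -0.5]]
[[600.90856309 133.96254438 142.        ]
 [513.93760251 115.0667243   52.5       ]
 [503.06607033 155.68457491  46.        ]]
[493.63440004 187.04075816  34.        ] [493.89794246 187.23664099   3.        ] [530.64823567  42.0743819   34.        ]
[[-0.948 -0.318 -0.001]
 [-0.318  0.948  0.002]
 [ 0.     0.002 -1.   ]]
```

```bash
python3 - <<'E'
from fit import *
def rr(q):
    sub=lambda L:[(a,(*p[:2],q[3] if p[2]==122 else p[2])) for a,p in L]
    return res(q,[("top",sub(T)),("scene",sub(S))])
f=least_squares(rr,[547,125,.2,110],loss='soft_l1');q=f.x
print(q,rr(q).reshape(-1,2).round(1).tolist())
print(w(q,[(54,0,142),(-35,0,52.5),(-37,42,46)]))
u=proj("scene",w(q,[(54,0,142),(54,0,131)]));print(u)
b=cv2.imread("pics/scene0.png")[185:265,285:375]
b=cv2.resize(b,None,fx=7,fy=7,interpolation=cv2.INTER_CUBIC)
for p in [(54,0,142),(54,0,131),(-35,0,46),(-54,-42,50),(-54,42,50),(-17,42,46),(-17,-42,46),(20,25,q[3]),(-20,25,q[3]),(-20,-25,q[3])]:
    x=(proj("scene",w(q,[p]))[0]-[285,185]+.5)*7-.5;cv2.circle(b,tuple(int(v) for v in x),4,(0,0,255),-1)
cv2.imwrite("pics/chk.png",b)
E
```

```text
[5.48725733e+02 1.22012487e+02 2.17961586e-01 1.09694526e+02] [[0.4, -0.0], [-0.1, 0.0], [-0.3, 0.9], [0.4, 0.9], [-0.4, 0.6], [-0.2, -1.0], [0.7, -1.2], [-0.0, 0.3], [0.2, 0.3], [-1.5, -1.2], [1.1, 0.4], [0.0, -0.1], [-0.4, 0.3], [-0.6, -0.6]]
[[601.44810691 133.68944052 142.        ]
 [514.55382343 114.44409046  52.5       ]
 [503.5190676  155.01790177  46.        ]]
[[305.29616709 189.18386512]
 [305.25488109 192.8438537 ]]
```

View pics/chk.png

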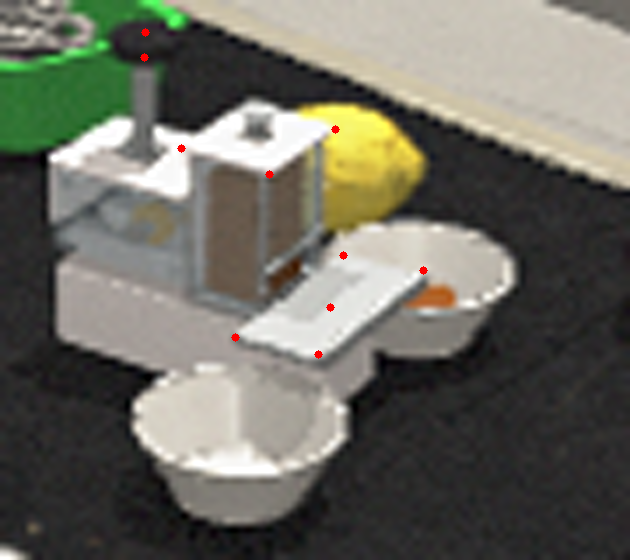

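The reprojections (red) match the ledge corners, lid and button. So the dispenser is at (548.7, 122.0), yaw 0.218, with the button at (601, 134), and each bowl is about 75 mm from the middle of the ledge, as described. The helper below works out each shift and turn.

```bash
cat > go.py <<'E'
import sys
from h import *
# usage: go.py dx dy tipz tilt_deg  (dispenser-frame x,y of fingertip centre; tip height)
dx,dy,tz,t=map(float,sys.argv[1:5]);q=(548.7,122.0,.218);c,s=np.cos(q[2]),np.sin(q[2])
tip=np.array([q[0]+c*dx-s*dy,q[1]+s*dx+c*dy,tz])
Rt=np.array([[-c,-s,0],[-s,c,0],[0,0,-1]]).astype(float)@R.from_rotvec([0,-np.radians(t),0]).as_matrix()
p=tip-11*Rt[:,2];st=read_state();Rc=R.from_rotvec(st['tcp_rot']).as_matrix()
print("shift",(Rc.T@(p-st['tool_pos'])/400).round(4),"twist",(R.from_matrix(Rc.T@Rt).as_rotvec()/np.pi).round(4),"tcp target",p.round(1))
tp=st['tool_pos']+11*Rc[:,2];d=tp[:2]-q[:2]
print("now tip disp",[round(v,1) for v in(c*d[0]+s*d[1],-s*d[0]+c*d[1],tp[2])],"t",st['clock'],"F",st['wrist_force'].round(1),"gap",round(st['finger_gap'],2))
E
python3 go.py 54 0 200 0
```

```text
shift [-1.5315  1.3998  0.0207] twist [ 0.0006 -0.0001  0.0336] tcp target [601.4 133.7 211. ]
now tip disp [np.float64(-496.2), np.float64(-621.4), np.float64(207.2)] t 0.1 F [ 0.  -0.3 -0.5] gap 1.0
```

>>> drive_tool(moves=[{"xyz": [-0.076, 0.07, 0], "twist": [0, 0, 0.0336], "hand": 1}, {"xyz": [-0.152, 0.14, 0], "twist": [0, 0, 0.0336], "hand": 1}, {"xyz": [-0.228, 0.21, 0], "twist": [0, 0, 0.0336], "hand": 1}, {"xyz": [-0.304, 0.28, 0], "twist": [0, 0, 0.0336], "hand": 1}, {"xyz": [-0.38, 0.35, 0], "twist": [0, 0, 0.0336], "hand": 1}])

```text
clock: 0.52
tool_pos: [298.6, -409.5, 218.7]
tcp_rot: [0.341, -3.123, -0.001]
wrist_force: [1.6, -0.1, 0.5]
finger_gap: 0.301
```

```bash
python3 go.py 54 0 200 0
```

```text
shift [-1.0322  1.1628  0.0198] twist [ 0.0003 -0.0001 -0.0002] tcp target [601.4 133.7 211. ]
now tip disp [np.float64(-359.1), np.float64(-464.9), np.float64(207.7)] t 0.5167 F [ 1.6 -0.1  0.5] gap 0.3
```

>>> drive_tool(moves=[{"xyz": [-0.34, 0.385, 0], "hand": 1}, {"xyz": [-0.34, 0.385, 0], "hand": 1}, {"xyz": [-0.34, 0.385, 0], "hand": 1}, {"xyz": [-0.34, 0.385, 0], "hand": 1}, {"xyz": [-0.34, 0.385, 0], "hand": 1}])

```text
invalid input at $.moves[0]: expected keys twist, xyz, hand
```

>>> drive_tool(moves=[{"xyz": [-0.34, 0.385, 0], "hand": 1}, {"xyz": [-0.34, 0.385, 0], "hand": 1}, {"xyz": [-0.34, 0.385, 0], "hand": 1}, {"xyz": [-0.34, 0.385, 0], "hand": 1}, {"xyz": [-0.34, 0.385, 0], "hand": 1}])

```text
invalid input at $.moves[0]: expected keys twist, xyz, hand
```

```bash
python3 go.py 54 0 200 0
```

```text
shift [-1.0322  1.1628  0.0198] twist [ 0.0003 -0.0001 -0.0002] tcp target [601.4 133.7 211. ]
now tip disp [np.float64(-359.1), np.float64(-464.9), np.float64(207.7)] t 0.5167 F [ 1.6 -0.1  0.5] gap 0.3
```

>>> drive_tool(moves=[{"xyz": [-0.34, 0.385, 0], "twist": [0, 0, 0], "hand": 1}, {"xyz": [-0.34, 0.385, 0], "twist": [0, 0, 0], "hand": 1}, {"xyz": [-0.34, 0.385, 0], "twist": [0, 0, 0], "hand": 1}, {"xyz": [-0.34, 0.385, 0], "twist": [0, 0, 0], "hand": 1}, {"xyz": [-0.34, 0.385, 0], "twist": [0, 0, 0], "hand": 1}])

```text
clock: 0.93
tool_pos: [398.2, -229.4, 219.1]
tcp_rot: [0.343, -3.123, -0.0]
wrist_force: [0.9, -1.0, -0.1]
finger_gap: 0.001
```

>>> drive_tool(moves=[{"xyz": [-0.34, 0.385, 0], "twist": [0, 0, 0], "hand": 1}, {"xyz": [-0.34, 0.385, 0], "twist": [0, 0, 0], "hand": 1}, {"xyz": [-0.34, 0.385, 0], "twist": [0, 0, 0], "hand": 1}, {"xyz": [-0.34, 0.385, 0], "twist": [0, 0, 0], "hand": 1}, {"xyz": [-0.34, 0.385, 0], "twist": [0, 0, 0], "hand": 1}])

```text
clock: 1.35
tool_pos: [497.7, -49.5, 219.1]
tcp_rot: [0.343, -3.123, -0.0]
wrist_force: [1.3, -0.5, -0.4]
finger_gap: -0.001
```

```bash
python3 go.py 54 0 200 0
```

```text
shift [-0.3527  0.3907  0.0202] twist [ 0.0001 -0.0001  0.0003] tcp target [601.4 133.7 211. ]
now tip disp [np.float64(-86.9), np.float64(-156.4), np.float64(208.1)] t 1.35 F [ 1.3 -0.5 -0.4] gap -0.0
```

>>> drive_tool(moves=[{"xyz": [-0.3, 0.33, 0], "twist": [0, 0, 0], "hand": 1}, {"xyz": [-0.3, 0.33, 0], "twist": [0, 0, 0], "hand": 1}, {"xyz": [-0.3, 0.33, 0], "twist": [0, 0, 0], "hand": 1}, {"xyz": [-0.3, 0.33, 0], "twist": [0, 0, 0], "hand": 1}, {"xyz": [-0.3, 0.33, 0], "twist": [0, 0, 0], "hand": 1}])

```text
clock: 1.77
tool_pos: [588.0, 107.5, 218.0]
tcp_rot: [-0.348, 3.122, 0.0]
wrist_force: [-0.1, 0.2, 0.1]
finger_gap: -0.0
```

>>> drive_tool(moves=[{"xyz": [0, 0, 0], "twist": [0, 0, 0], "hand": 1}, {"xyz": [0, 0, 0], "twist": [0, 0, 0], "hand": 1}])

```text
clock: 1.93
tool_pos: [585.4, 103.4, 218.1]
tcp_rot: [0.343, -3.12, 0.001]
wrist_force: [0.9, -1.1, 0.2]
finger_gap: 0.002
```

```bash
python3 go.py 54 0 160 0
```

```text
shift [-0.0558  0.0652  0.1177] twist [-0.0001 -0.0007  0.0004] tcp target [601.4 133.7 171. ]
now tip disp [np.float64(31.8), np.float64(-26.1), np.float64(207.1)] t 1.9333 F [ 0.9 -1.1  0.2] gap 0.0
```

>>> drive_tool(moves=[{"xyz": [-0.056, 0.065, 0.04], "twist": [0, 0, 0], "hand": 1}, {"xyz": [-0.056, 0.065, 0.11], "twist": [0, 0, 0], "hand": 1}, {"xyz": [-0.056, 0.065, 0.118], "twist": [0, 0, 0], "hand": 1}, {"xyz": [-0.056, 0.065, 0.118], "twist": [0, 0, 0], "hand": 1}, {"xyz": [-0.056, 0.065, 0.118], "twist": [0, 0, 0], "hand": 1}])

```text
clock: 2.35
tool_pos: [602.0, 131.9, 173.0]
tcp_rot: [-0.341, 3.123, -0.001]
wrist_force: [-0.1, 0.2, 0.6]
finger_gap: -0.002
```

```bash
python3 go.py 54 0 105 0; python3 - <<'E'
from h import *
a=capture("scene")[120:260,240:400,::-1];b=capture("top")[130:250,270:420,::-1]
a=cv2.resize(a,(640,560));b=cv2.resize(b,(700,560))
cv2.imwrite("pics/a1.png",cv2.resize(np.hstack([a,b]),(800,334)))
E
```

```text
shift [0.0006 0.0049 0.1426] twist [-0.0002  0.0001 -0.0002] tcp target [601.4 133.7 116. ]
now tip disp [np.float64(54.2), np.float64(-1.9), np.float64(162.0)] t 2.35 F [-0.1  0.2  0.6] gap -0.0
```

View pics/a1.png

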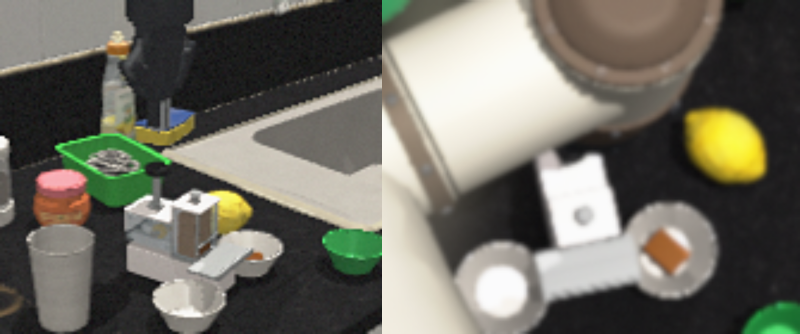

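```bash
python3 - <<'E'
from h import *
a=capture("scene")[130:215,270:340,::-1];a=cv2.resize(a,None,fx=7,fy=7,interpolation=cv2.INTER_CUBIC)
st=read_state();Rc=R.from_rotvec(st['tcp_rot']).as_matrix()
for k,col in((0,(0,255,0)),(11,(0,0,255))):
    x=(proj("scene",st['tool_pos']+k*Rc[:,2])[0]-[270,130])*7;print(x);cv2.circle(a,tuple(int(v) for v in x),4,col,1)
cv2.imwrite("pics/a2.png",a)
E
```

```text
[247.6260237 336.8858773]
[247.24994398 363.08711104]
```

View pics/a2.png

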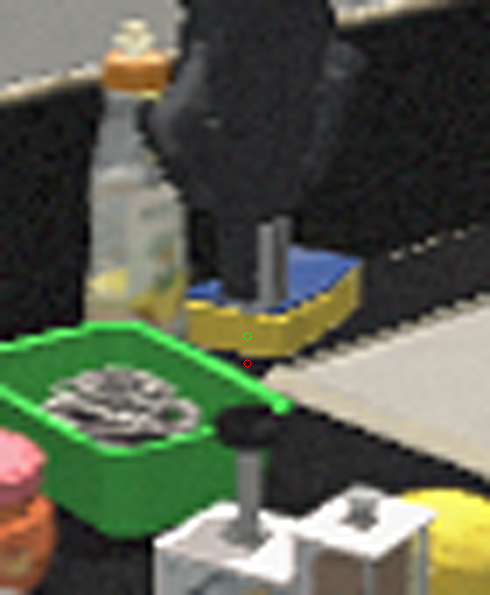

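The fingertips show at crop (262,308), about 20 mm higher than predicted (247,363). The button at (247,412) is where it should be. I'll find the real contact by force.

>>> drive_tool(moves=[{"xyz": [0, 0.005, 0.02], "twist": [0, 0, 0], "hand": 1}, {"xyz": [0, 0.005, 0.035], "twist": [0, 0, 0], "hand": 1}, {"xyz": [0, 0.005, 0.035], "twist": [0, 0, 0], "hand": 1}, {"xyz": [0, 0.005, 0.035], "twist": [0, 0, 0], "hand": 1}])

```text
clock: 2.83
tool_pos: [601.2, 135.0, 157.3]
tcp_rot: [0.342, -3.121, 0.001]
wrist_force: [-0.1, -0.5, 1.3]
finger_gap: 0.001
```

>>> drive_tool(moves=[{"xyz": [0, 0, 0.015], "twist": [0, 0, 0], "hand": 1}, {"xyz": [0, 0, 0.03], "twist": [0, 0, 0], "hand": 1}, {"xyz": [0, 0, 0.03], "twist": [0, 0, 0], "hand": 1}, {"xyz": [0, 0, 0.03], "twist": [0, 0, 0], "hand": 1}])

```text
clock: 3.17
tool_pos: [601.3, 135.1, 145.2]
tcp_rot: [0.342, -3.121, 0.001]
wrist_force: [-0.2, -0.2, 0.3]
finger_gap: 0.0
```

```bash
python3 go.py 54 0 105 0; python3 - <<'E'
from h import *
a=capture("scene")[150:225,270:340,::-1];a=cv2.resize(a,None,fx=7,fy=7,interpolation=cv2.INTER_CUBIC)
st=read_state();Rc=R.from_rotvec(st['tcp_rot']).as_matrix()
for k,col in((0,(0,255,0)),(11,(0,0,255))):
    x=(proj("scene",st['tool_pos']+k*Rc[:,2])[0]-[270,150])*7;print(x);cv2.circle(a,tuple(int(v) for v in x),4,col,1)
cv2.imwrite("pics/a3.png",a)
E
```

```text
shift [ 0.0004 -0.0034  0.0731] twist [-0.0001 -0.0005  0.0001] tcp target [601.4 133.7 116. ]
now tip disp [np.float64(54.2), np.float64(1.4), np.float64(134.2)] t 3.1667 F [-0.2 -0.2  0.3] gap 0.0
[244.13751149 266.44086311]
[243.87634563 292.15114285]
```

View pics/a3.png

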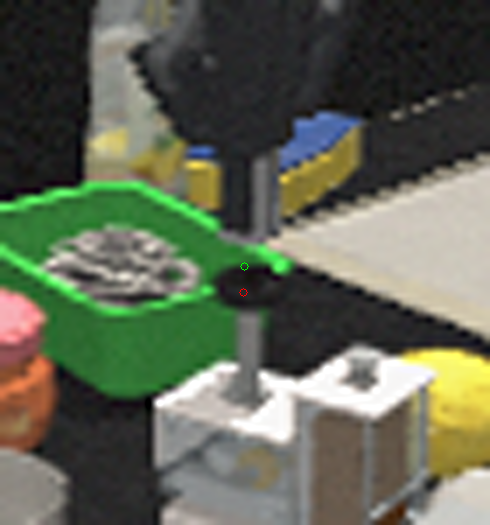

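>>> drive_tool(moves=[{"xyz": [0, -0.003, 0.01], "twist": [0, 0, 0], "hand": 1}, {"xyz": [0, -0.003, 0.022], "twist": [0, 0, 0], "hand": 1}, {"xyz": [0, -0.003, 0.022], "twist": [0, 0, 0], "hand": 1}, {"xyz": [0, -0.003, 0.022], "twist": [0, 0, 0], "hand": 1}])

```text
clock: 3.55
tool_pos: [601.7, 133.9, 136.7]
tcp_rot: [0.342, -3.122, 0.001]
wrist_force: [0.1, 0.8, -0.4]
finger_gap: 0.001
```

>>> drive_tool(moves=[{"xyz": [0, 0, 0.006], "twist": [0, 0, 0], "hand": 1}, {"xyz": [0, 0, 0.012], "twist": [0, 0, 0], "hand": 1}, {"xyz": [0, 0, 0.012], "twist": [0, 0, 0], "hand": 1}, {"xyz": [0, 0, 0.012], "twist": [0, 0, 0], "hand": 1}])

```text
clock: 3.88
tool_pos: [601.9, 134.0, 132.2]
tcp_rot: [0.342, -3.123, 0.0]
wrist_force: [-0.9, -0.3, 0.5]
finger_gap: -0.002
```

>>> drive_tool(moves=[{"xyz": [0, 0, 0.006], "twist": [0, 0, 0], "hand": 1}, {"xyz": [0, 0, 0.012], "twist": [0, 0, 0], "hand": 1}, {"xyz": [0, 0, 0.012], "twist": [0, 0, 0], "hand": 1}, {"xyz": [0, 0, 0.012], "twist": [0, 0, 0], "hand": 1}])

```text
clock: 4.22
tool_pos: [602.3, 134.2, 128.0]
tcp_rot: [-0.342, 3.122, 0.0]
wrist_force: [0.6, -0.7, 3.0]
finger_gap: 0.003
```

Contact is at TCP z of about 130, so with the fingers shut the tips lie about 12 mm behind the TCP. Now the full press, slowly.

>>> drive_tool(moves=[{"xyz": [0, 0, 0.01], "twist": [0, 0, 0], "hand": 1}, {"xyz": [0, 0, 0.02], "twist": [0, 0, 0], "hand": 1}, {"xyz": [0, 0, 0.03], "twist": [0, 0, 0], "hand": 1}, {"xyz": [0, 0, 0.04], "twist": [0, 0, 0], "hand": 1}, {"xyz": [0, 0, 0.05], "twist": [0, 0, 0], "hand": 1}])

```text
clock: 4.63
tool_pos: [602.4, 134.2, 109.1]
tcp_rot: [-0.343, 3.121, 0.0]
wrist_force: [-2.1, 0.2, 7.8]
finger_gap: -0.001
```

>>> drive_tool(moves=[{"xyz": [0, 0, 0.01], "twist": [0, 0, 0], "hand": 1}, {"xyz": [0, 0, 0.02], "twist": [0, 0, 0], "hand": 1}, {"xyz": [0, 0, 0.027], "twist": [0, 0, 0], "hand": 1}, {"xyz": [0, 0, 0.027], "twist": [0, 0, 0], "hand": 1}])

```text
clock: 4.97
tool_pos: [602.4, 134.2, 97.9]
tcp_rot: [-0.343, 3.121, -0.0]
wrist_force: [-0.7, -0.2, 6.5]
finger_gap: 0.001
```

Not yet at the stop, so I continue in small steps until the force jumps.

>>> drive_tool(moves=[{"xyz": [0, 0, 0.005], "twist": [0, 0, 0], "hand": 1}, {"xyz": [0, 0, 0.01], "twist": [0, 0, 0], "hand": 1}, {"xyz": [0, 0, 0.01], "twist": [0, 0, 0], "hand": 1}])

```text
clock: 5.22
tool_pos: [602.4, 134.2, 94.2]
tcp_rot: [-0.343, 3.121, -0.0]
wrist_force: [-2.5, 0.0, 7.5]
finger_gap: -0.003
```

>>> drive_tool(moves=[{"xyz": [0, 0, 0.005], "twist": [0, 0, 0], "hand": 1}, {"xyz": [0, 0, 0.007], "twist": [0, 0, 0], "hand": 1}, {"xyz": [0, 0, 0.007], "twist": [0, 0, 0], "hand": 1}])

```text
clock: 5.47
tool_pos: [602.5, 134.2, 93.9]
tcp_rot: [-0.344, 3.12, -0.001]
wrist_force: [-7.7, 0.4, 18.5]
finger_gap: 0.002
```

The force jumped to 18.5 N at z 93.9, which is the hard stop: 36 mm below the 130 contact. Now I release straight up and look.

>>> drive_tool(moves=[{"xyz": [0, 0, -0.01], "twist": [0, 0, 0], "hand": 1}, {"xyz": [0, 0, -0.025], "twist": [0, 0, 0], "hand": 1}, {"xyz": [0, 0, -0.05], "twist": [0, 0, 0], "hand": 1}, {"xyz": [0, 0, -0.09], "twist": [0, 0, 0], "hand": 1}, {"xyz": [0, 0, -0.14], "twist": [0, 0, 0], "hand": 1}])

```text
clock: 5.88
tool_pos: [600.5, 133.6, 144.9]
tcp_rot: [0.341, -3.119, 0.001]
wrist_force: [-0.2, 0.9, -0.2]
finger_gap: 0.0
```

>>> drive_tool(moves=[{"xyz": [0.1, 0, -0.1], "twist": [0, 0, 0], "hand": 1}, {"xyz": [0.2, -0.1, -0.1], "twist": [0, 0, 0], "hand": 1}, {"xyz": [0.2, -0.2, -0.1], "twist": [0, 0, 0], "hand": 1}, {"xyz": [0.2, -0.28, -0.1], "twist": [0, 0, 0], "hand": 1}, {"xyz": [0.2, -0.28, -0.1], "twist": [0, 0, 0], "hand": 1}])

```text
clock: 6.3
tool_pos: [546.9, 3.1, 186.6]
tcp_rot: [0.336, -3.123, 0.001]
wrist_force: [1.1, 1.2, -0.5]
finger_gap: 0.005
```

>>> drive_tool(moves=[{"xyz": [0, 0, 0], "twist": [0, 0, 0], "hand": 1}, {"xyz": [0, 0, 0], "twist": [0, 0, 0], "hand": 1}])

```text
clock: 6.47
tool_pos: [547.8, 7.1, 185.7]
tcp_rot: [0.34, -3.122, -0.0]
wrist_force: [0.1, 0.7, 0.1]
finger_gap: -0.004
```

```bash
sed -i 's/p=tip-11\*Rt/p=tip+12*Rt/; s/tool_pos.\]+11\*Rc/tool_pos'"'"']-12*Rc/' go.py; python3 go.py -38 -56 52 12; python3 - <<'E'
from h import *
a=cv2.resize(capture("scene")[180:270,275:375,::-1],(500,450),interpolation=2)
b=cv2.resize(capture("top")[165:265,285:345,::-1],(300,500),interpolation=2)[:450]
cv2.imwrite("pics/b1.png",np.hstack([a,b]))
E
```

```text
shift [0.0244 0.1398 0.3636] twist [ 0.0001 -0.0669 -0.0004] tcp target [526.1  59.6  40.3]
now tip disp [np.float64(-25.7), np.float64(-112.0), np.float64(197.7)] t 6.4667 F [0.1 0.7 0.1] gap -0.0
```

View pics/b1.png

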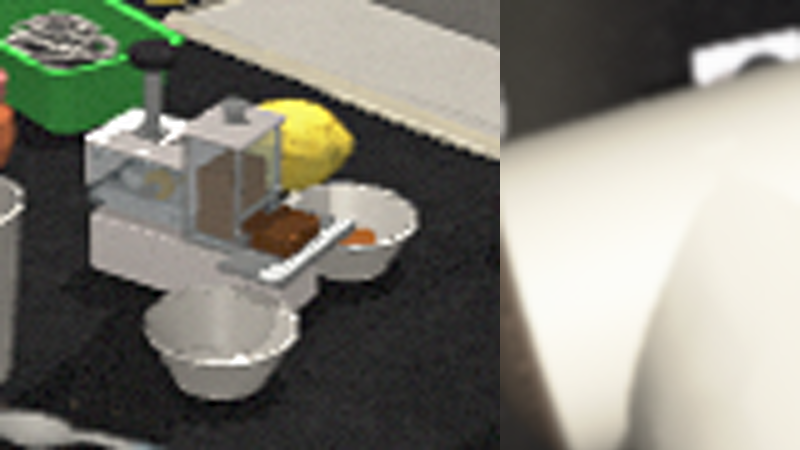

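The lump lies on the ledge at (285,230), the plunger is up, three lumps remain in the tower, and the bowls are undisturbed. I'll tilt the tool 25° so the body clears the tower lid, then come down behind the lump.

```bash
python3 go.py -37 -65 120 25
```

```text
shift [0.0164 0.1148 0.1912] twist [ 1.000e-04 -1.391e-01  3.000e-04] tcp target [531.6  51.6 109.1]
now tip disp [np.float64(-25.3), np.float64(-110.9), np.float64(197.6)] t 6.5667 F [ 0.7 -0.  -1.2] gap -0.0
```

>>> drive_tool(moves=[{"xyz": [0.016, 0.115, 0.05], "twist": [0, -0.139, 0], "hand": 1}, {"xyz": [0.016, 0.115, 0.1], "twist": [0, -0.139, 0], "hand": 1}, {"xyz": [0.016, 0.115, 0.15], "twist": [0, -0.139, 0], "hand": 1}, {"xyz": [0.016, 0.115, 0.19], "twist": [0, -0.139, 0], "hand": 1}, {"xyz": [0.016, 0.115, 0.19], "twist": [0, -0.139, 0], "hand": 1}])

```text
clock: 6.98
tool_pos: [531.4, 50.9, 114.5]
tcp_rot: [-0.305, 2.705, 0.071]
wrist_force: [30.4, 38.0, 7.7]
finger_gap: -0.001
```

>>> drive_tool(moves=[{"xyz": [0, 0, 0], "twist": [0, 0, 0], "hand": 1}, {"xyz": [0, 0, 0], "twist": [0, 0, 0], "hand": 1}])

```text
clock: 7.15
tool_pos: [530.9, 49.4, 114.5]
tcp_rot: [-0.302, 2.705, 0.072]
wrist_force: [0.4, 0.0, 0.4]
finger_gap: 0.002
```

```bash
python3 go.py -37 -62 54 25
```

```text
shift [0.0704 0.0116 0.1641] twist [ 0.0022 -0.0047  0.0009] tcp target [530.9  54.6  43.1]
now tip disp [np.float64(-38.0), np.float64(-67.1), np.float64(125.5)] t 7.15 F [0.4 0.  0.4] gap 0.0
```

>>> drive_tool(moves=[{"xyz": [0.02, 0.003, 0.045], "twist": [0, -0.0047, 0], "hand": 1}, {"xyz": [0.04, 0.006, 0.09], "twist": [0, -0.0047, 0], "hand": 1}, {"xyz": [0.055, 0.009, 0.13], "twist": [0, -0.0047, 0], "hand": 1}, {"xyz": [0.066, 0.011, 0.154], "twist": [0, -0.0047, 0], "hand": 1}, {"xyz": [0.066, 0.011, 0.154], "twist": [0, -0.0047, 0], "hand": 1}])

```text
clock: 7.57
tool_pos: [546.4, 44.6, 68.3]
tcp_rot: [-0.314, 2.722, 0.135]
wrist_force: [-0.5, 0.1, -0.2]
finger_gap: -0.001
```

>>> drive_tool(moves=[{"xyz": [0, 0, 0], "twist": [0, 0, 0], "hand": 1}, {"xyz": [0, 0, 0], "twist": [0, 0, 0], "hand": 1}])

```text
clock: 7.73
tool_pos: [545.0, 43.8, 69.7]
tcp_rot: [-0.316, 2.722, 0.133]
wrist_force: [-0.6, 0.5, -0.2]
finger_gap: -0.0
```

```bash
python3 go.py -37 -40 54 25;  python3 - <<'E'
from h import *
a=cv2.resize(capture("scene")[180:270,275:375,::-1],(800,600)[0:2] and (660,594),interpolation=2)
cv2.imwrite("pics/b2.png",a)
E
```

```text
shift [0.0523 0.0862 0.0543] twist [ 0.0169 -0.0094  0.0005] tcp target [526.2  76.   43.1]
now tip disp [np.float64(-25.2), np.float64(-76.2), np.float64(80.7)] t 7.7333 F [-0.6  0.5 -0.2] gap -0.0
```

View pics/b2.png

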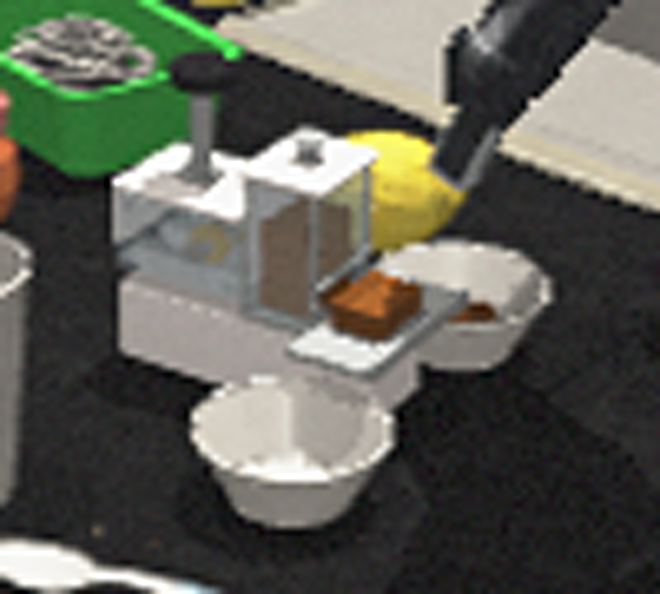

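```bash
python3 -c "
from h import *
print(read_state()['joints'].round(3))"
```

```text
[ 0.383  0.287 -0.714  0.078 -0.16  -1.797]
```

Joint 5 is at its -0.16 limit, so 25° of tilt can't be reached down there. 15° still puts the body's lower corner above the lid, so I'll use that. First I back off upward and re-tilt.

```bash
python3 go.py -39 -66 80 15
```

```text
shift [ 0.0355  0.0249 -0.0106] twist [0.0168 0.0461 0.002 ] tcp target [527.9  49.8  68.4]
now tip disp [np.float64(-25.7), np.float64(-76.3), np.float64(80.7)] t 7.7833 F [ 0.2  0.1 -0.2] gap 0.0
```

>>> drive_tool(moves=[{"xyz": [0.035, 0.025, -0.01], "twist": [0.0168, 0.046, 0.002], "hand": 1}, {"xyz": [0.035, 0.025, -0.01], "twist": [0.0168, 0.046, 0.002], "hand": 1}, {"xyz": [0.035, 0.025, -0.01], "twist": [0.0168, 0.046, 0.002], "hand": 1}, {"xyz": [0.035, 0.025, -0.01], "twist": [0.0168, 0.046, 0.002], "hand": 1}, {"xyz": [0.035, 0.025, -0.01], "twist": [0.0168, 0.046, 0.002], "hand": 1}])

```text
clock: 8.2
tool_pos: [527.1, 49.0, 67.5]
tcp_rot: [-0.311, 2.865, 0.042]
wrist_force: [-0.0, -0.3, 0.1]
finger_gap: 0.001
```

```bash
python3 go.py -39 -62 54 15; python3 -c "
from h import *
print(read_state()['joints'].round(3))"
```

```text
shift [0.0138 0.0114 0.0613] twist [ 0.0001 -0.0003 -0.0005] tcp target [527.1  53.7  42.4]
now tip disp [np.float64(-40.0), np.float64(-66.6), np.float64(79.1)] t 8.2 F [-0.  -0.3  0.1] gap 0.0
[ 0.428  0.294 -0.68   0.159 -0.346 -1.925]
```

>>> drive_tool(moves=[{"xyz": [0.005, 0.004, 0.02], "twist": [0, 0, 0], "hand": 1}, {"xyz": [0.01, 0.008, 0.04], "twist": [0, 0, 0], "hand": 1}, {"xyz": [0.014, 0.011, 0.061], "twist": [0, 0, 0], "hand": 1}, {"xyz": [0.014, 0.011, 0.061], "twist": [0, 0, 0], "hand": 1}, {"xyz": [0.014, 0.011, 0.061], "twist": [0, 0, 0], "hand": 1}])

```text
clock: 8.62
tool_pos: [526.7, 53.1, 42.0]
tcp_rot: [-0.311, 2.867, 0.041]
wrist_force: [-1.1, -0.5, -0.4]
finger_gap: 0.002
```

```bash
python3 go.py -39 -40 54 15;  python3 - <<'E'
from h import *
print(read_state()['joints'].round(3))
a=cv2.resize(capture("scene")[175:265,290:390,::-1],(660,594),interpolation=2)
cv2.imwrite("pics/b3.png",a)
E
```

```text
shift [-0.0013  0.0564 -0.0007] twist [-0.0001 -0.0009 -0.0005] tcp target [522.3  75.2  42.4]
now tip disp [np.float64(-39.4), np.float64(-62.6), np.float64(53.6)] t 8.6167 F [-1.1 -0.5 -0.4] gap 0.0
[ 0.434  0.339 -0.724  0.216 -0.26  -1.99 ]
```

View pics/b3.png

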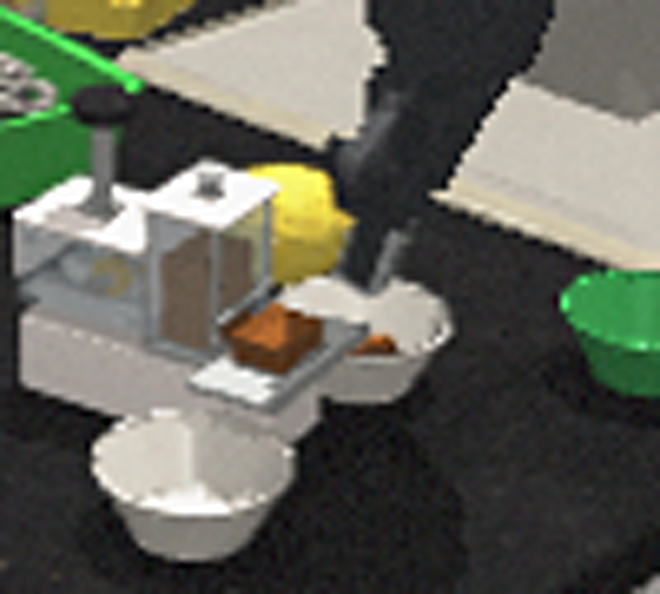

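The lump is at (270,340), with the shut fingers at (375,290) just beyond the far ledge end, above the served bowl. I start the push.

>>> drive_tool(moves=[{"xyz": [0, 0.015, 0], "twist": [0, 0, 0], "hand": 1}, {"xyz": [0, 0.03, 0], "twist": [0, 0, 0], "hand": 1}, {"xyz": [0, 0.045, 0], "twist": [0, 0, 0], "hand": 1}, {"xyz": [0, 0.06, 0], "twist": [0, 0, 0], "hand": 1}, {"xyz": [0, 0.075, 0], "twist": [0, 0, 0], "hand": 1}])

```text
clock: 9.08
tool_pos: [521.4, 83.3, 43.2]
tcp_rot: [-0.311, 2.864, 0.042]
wrist_force: [-0.4, 0.3, 0.6]
finger_gap: 0.002
```

```bash
python3 go.py -39 40 54 15; cat > see.py <<'E'
from h import *
a=capture("scene");q=(548.7,122.,.218)
h=cv2.cvtColor(a,cv2.COLOR_RGB2HSV);m=cv2.inRange(h,(5,120,60),(16,255,255));m[:205]=0;m[265:]=0;m[:,:305]=0;m[:,360:]=0
n,l,s,c=cv2.connectedComponentsWithStats(m)
for i in range(1,n):
    if s[i,4]>8:
        u=c[i];P=unproj("scene",u,52)[:2]-q[:2];k,w=np.cos(q[2]),np.sin(q[2])
        print(u.round(1),s[i],"disp@z52",round(k*P[0]+w*P[1],1),round(-w*P[0]+k*P[1],1))
E
python3 see.py
```

```text
shift [0.0029 0.1798 0.0015] twist [ 0.0001  0.     -0.0006] tcp target [505.  153.3  42.4]
now tip disp [np.float64(-38.2), np.float64(-31.9), np.float64(54.8)] t 9.0833 F [-0.4  0.3  0.6] gap 0.0
[331.1 225.6] [324 221  15  11 104] disp@z52 -30.5 -3.6
[346.5 227.3] [343 226   7   3  15] disp@z52 -70.5 -19.3
```

>>> drive_tool(moves=[{"xyz": [0.001, 0.018, 0], "twist": [0, 0, 0], "hand": 1}, {"xyz": [0.001, 0.036, 0.001], "twist": [0, 0, 0], "hand": 1}, {"xyz": [0.001, 0.054, 0.001], "twist": [0, 0, 0], "hand": 1}, {"xyz": [0.001, 0.072, 0.001], "twist": [0, 0, 0], "hand": 1}, {"xyz": [0.001, 0.09, 0.001], "twist": [0, 0, 0], "hand": 1}])

```text
clock: 9.55
tool_pos: [513.3, 118.2, 42.6]
tcp_rot: [-0.311, 2.865, 0.042]
wrist_force: [-0.7, 0.0, 0.8]
finger_gap: -0.001
```

```bash
python3 go.py -39 40 54 15; python3 see.py
```

```text
shift [0.0015 0.09   0.0002] twist [ 0.0001 -0.0001 -0.0006] tcp target [505.  153.3  42.4]
now tip disp [np.float64(-38.5), np.float64(4.0), np.float64(54.2)] t 9.55 F [-0.7  0.   0.8] gap -0.0
[325.9 229.4] [320 222  13  14 107] disp@z52 -30.1 23.5
[346.7 227.2] [343 226   7   3  16] disp@z52 -70.6 -20.0
```

The lump moved with the fingers, so I keep going at the same pace.

>>> drive_tool(moves=[{"xyz": [0, 0.016, 0], "twist": [0, 0, 0], "hand": 1}, {"xyz": [0, 0.032, 0], "twist": [0, 0, 0], "hand": 1}, {"xyz": [0, 0.048, 0], "twist": [0, 0, 0], "hand": 1}, {"xyz": [0, 0.064, 0], "twist": [0, 0, 0], "hand": 1}, {"xyz": [0, 0.08, 0], "twist": [0, 0, 0], "hand": 1}])

```text
clock: 10.02
tool_pos: [506.5, 149.3, 42.6]
tcp_rot: [-0.311, 2.865, 0.042]
wrist_force: [0.2, -0.1, 0.3]
finger_gap: -0.005
```

>>> drive_tool(moves=[{"xyz": [0, 0, 0], "twist": [0, 0, 0], "hand": 1}, {"xyz": [0, 0, 0], "twist": [0, 0, 0], "hand": 1}, {"xyz": [0, 0, 0], "twist": [0, 0, 0], "hand": 1}])

```text
clock: 10.27
tool_pos: [506.2, 148.9, 42.1]
tcp_rot: [-0.311, 2.866, 0.041]
wrist_force: [1.2, -0.4, -0.2]
finger_gap: 0.001
```

```bash
python3 go.py -39 45 54 15; python3 see.py
```

```text
shift [ 0.0005  0.0238 -0.0008] twist [-0.     -0.0004 -0.0006] tcp target [503.9 158.2  42.4]
now tip disp [np.float64(-38.7), np.float64(35.5), np.float64(53.7)] t 10.2667 F [ 1.2 -0.4 -0.2] gap 0.0
[346.7 227.2] [343 226   7   3  16] disp@z52 -70.6 -20.0
[319.2 246.1] [315 241   9  11  93] disp@z52 -61.6 108.7
```

The lump has dropped to (319,246), which is the bowl's centre. I retreat straight up and towards the robot, then look.

```bash
python3 go.py -60 35 200 15
```

```text
shift [-0.0429 -0.0012 -0.3671] twist [-0.     -0.0004 -0.0006] tcp target [485.6 143.9 188.4]
now tip disp [np.float64(-38.7), np.float64(35.5), np.float64(53.7)] t 10.3167 F [-0.  -0.9  0.4] gap -0.0
```

>>> drive_tool(moves=[{"xyz": [-0.01, 0, -0.06], "twist": [0, 0, 0], "hand": 1}, {"xyz": [-0.02, 0, -0.15], "twist": [0, 0, 0], "hand": 1}, {"xyz": [-0.03, 0, -0.24], "twist": [0, 0, 0], "hand": 1}, {"xyz": [-0.043, 0, -0.33], "twist": [0, 0, 0], "hand": 1}, {"xyz": [-0.043, 0, -0.367], "twist": [0, 0, 0], "hand": 1}])

```text
clock: 10.73
tool_pos: [487.4, 146.3, 194.0]
tcp_rot: [-0.312, 2.857, 0.048]
wrist_force: [0.5, 0.4, -0.1]
finger_gap: 0.001
```

>>> drive_tool(moves=[{"xyz": [0, -0.1, 0], "twist": [0, 0, 0], "hand": 1}, {"xyz": [0, -0.2, 0], "twist": [0, 0, 0], "hand": 1}, {"xyz": [0, -0.3, 0], "twist": [0, 0, 0], "hand": 1}, {"xyz": [0, -0.4, 0], "twist": [0, 0, 0], "hand": 1}, {"xyz": [0, -0.5, 0], "twist": [0, 0, 0], "hand": 1}])

```text
clock: 11.15
tool_pos: [528.3, -52.3, 188.4]
tcp_rot: [-0.312, 2.865, 0.042]
wrist_force: [0.7, 0.3, -0.0]
finger_gap: 0.002
```

>>> drive_tool(moves=[{"xyz": [0, -0.1, 0], "twist": [0, 0, 0], "hand": 1}, {"xyz": [0, -0.2, 0], "twist": [0, 0, 0], "hand": 1}, {"xyz": [0, -0.3, 0], "twist": [0, 0, 0], "hand": 1}, {"xyz": [0, -0.4, 0], "twist": [0, 0, 0], "hand": 1}, {"xyz": [0, -0.5, 0], "twist": [0, 0, 0], "hand": 1}])

```text
clock: 11.57
tool_pos: [571.3, -248.1, 188.0]
tcp_rot: [-0.311, 2.866, 0.042]
wrist_force: [0.7, 0.5, 0.2]
finger_gap: -0.002
```

```bash
python3 go.py -60 35 200 15; python3 - <<'E'
from h import *
a=cv2.resize(capture("scene")[180:270,285:365,::-1],(400,450),interpolation=2)
t=capture("top");b=cv2.resize(t[165:255,285:365,::-1] if 0 else t[170:260,287:402,::-1],(400,313),interpolation=2)
b=np.vstack([b,np.zeros((137,400,3),np.uint8)])
cv2.imwrite("pics/c1.png",np.hstack([a,b]))
m=cv2.inRange(cv2.cvtColor(t,cv2.COLOR_RGB2HSV),(3,110,60),(17,255,255));m[:195]=0;m[260:]=0;m[:,:290]=0;m[:,:][:,400:]=0
n,l,s,c=cv2.connectedComponentsWithStats(m)
for i in range(1,n):
    if s[i,4]>8: print(c[i],s[i],unproj("top",c[i],12))
E
```

```text
shift [-1.0000e-03  1.0032e+00  2.0000e-04] twist [ 0.0002 -0.0004 -0.0006] tcp target [485.6 143.9 188.4]
now tip disp [np.float64(-61.1), np.float64(-366.3), np.float64(199.6)] t 11.5667 F [0.7 0.5 0.2] gap -0.0
[371.71311475 220.03278689] [364 213  16  15 122] [530.25259296  43.5865687   12.        ]
[314.225 232.5  ] [310 229   9   8  40] [497.72751101 183.30293753  12.        ]
```

View pics/c1.png

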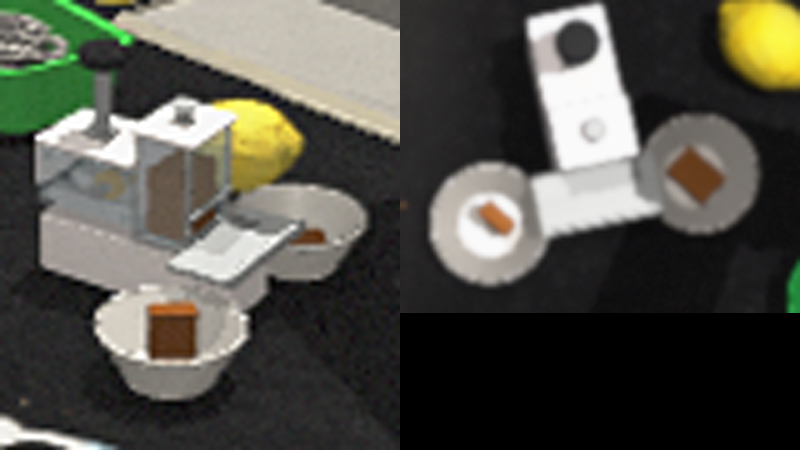

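The last picture shows the lump standing on end near the middle of the left bowl, at about (319,246) in the scene view. The ledge is clear, three lumps are in the tower, the plunger is up and the served lump is still in place. The lump's pixel hasn't changed since before the retreat, so it is at rest.

```bash
python3 see.py; python3 -c "
from cell import *
print(sign_off())"
```

```text
[346.8 227.2] [344 226   6   3  14] disp@z52 -70.9 -20.0
[319.  245.5] [315 241   9  10  90] disp@z52 -59.6 106.4
the job is handed in; nothing more can be done
None
```

The empty bowl now has its lump, and I handed the job in at about 11.7 s on the robot clock. I pressed the plunger once down to its hard stop (18.5 N on the wrist) and let it spring back. Then I pushed the single lump along the ledge with shut fingertips until it dropped into the empty left bowl.

**Last checks:**
- **Lump:** it is at rest, standing on end about 6 mm from the bowl's axis and below the rim.
- **Dispenser:** three lumps are still in the tower and the plunger is up.
- **Surroundings:** the other bowl and its lump, the lemon and the empty bowl look unmoved. The tumbler and the whole spoon were outside the last crop; the arm did not go near them.
- **Arm:** it is well clear and touching nothing.

**What disagreed along the way:**
- **Fingertip position:** both the camera and the touch on the button put the shut fingertips about 12 mm behind the reported TCP, not 11 mm ahead. I used the measured value.
- **Tilt:** joint 5's limit ruled out the 25° tilt I planned, so I pushed at 15°.
- **Force spike:** the wrist force reached about 49 N during the fast re-tilt in free air, then went back to zero. I took it as inertia, not contact.

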